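# Clamp a glued badge with the reversible ratchet clamp

### The job

The ratchet clamp was last used to loosen. Gently flip the small reversing lever on its head all the way over to the tightening side, then work the handle to and fro so that the screw winds the rubber foot down onto the silver badge lying under it, and stop when the foot presses on it with about 60 newtons: firmly held, not crushed. Then let go; leave the badge where it lies and the other things alone.

Things in the scene. Friction and masses are not known exactly. Their poses are not given: they have to be found in the camera images.
- screw (a joint): The clamp screw on the hub axis, rad; 0 at the start, grows clockwise from above = tightening. Each rad lowers the ram and foot 8 mm. Only the pawl turns it. Turning takes 0.8 N m running free, plus 0.008 N m per newton on the badge; it stays where left. First touch comes 0.7 to 1.8 rad from the start, not known beforehand: feel it. The foot is sprung: 25 N per mm after touch, 60 N about 0.3 rad on.
- handle (a joint): Ratchet handle angle about the vertical hub axis, rad, clockwise from above positive; 0 = handle along the clamp's -x; hard stops at -0.65 and 0.65, own friction 0.25 N m. With the lever on the tightening side only clockwise swings turn the screw and the way back clicks free; 16 teeth, so the first 0.1 to 0.4 rad of a swing is idle. At the grip: about 8 N running free, 12 N at 60 N on the badge, 15 N is too much.
- lever (a joint): Reversing lever of the pawl on the head, rad about its own pivot, clockwise from above positive: about -0.3 (start) = loosening, +0.3 = tightening, stops at both. It stays where left (friction, 2 to 3 N at the post); it must be over by more than 0.2 for the pawl to catch well. It breaks if forced with over 20 N. Pivot: 38 mm from the hub axis, on the side opposite the handle, and moves with the handle.
- hub (a point): point on the hub (screw) axis, at the top of the 68 mm wide dark steel ratchet head, 136 mm above the bench
- grip (a point): middle of the handle's black rubber grip: a level round bar, 24 mm thick, 100 mm long, its axis 115 mm above the bench and this point 130 mm from the hub axis; free space around and below it down to the clamp's 12 mm base. Its x axis runs along the handle towards the hub.
- lever_post (a point): top centre of the upright steel post (12 mm thick, 16 mm tall above the flat arm) at the free end of the reversing lever, 45 mm from the lever's pivot, 153 mm above the bench; the head's own top is at 130 mm. The lever points away from the handle; to tighten, push the post sideways 27 mm, clockwise about the pivot.
- clamp: Grey clamp frame bolted to the bench: base 225 x 150 x 12 mm, column at its +x end and an arm at 78 to 96 mm height that carries hub, head and handle. Origin: on the hub axis at bench level; z up, the handle points along its -x.
- ram: Steel ram under the arm with a 38 mm disc; a brass stem (set to a different length each time, 0 to 8 mm out) and a 34 mm black rubber foot below belong to it. Origin: top of the disc, on the hub axis, 66 mm above the bench at the start; the foot's underside is 30 mm below it, and lower by the stem's setting.
- badge: Silver cast badge, 120 x 90 x 10 mm, stepped corners and low ribs at both ends, lying loose on the clamp's base under the foot. Origin: centre of its underside; top 10 mm above. Not to be touched or shifted.
- vase: bystander: small silver gourd-shaped vase, 72 mm wide, 138 mm tall, origin at the centre of its foot
- tub: bystander: red paint tub with a white lid, 72 mm wide, 75 mm tall, origin at the centre of its underside
- spare: bystander: a spare silver badge, 100 x 70 x 8 mm, lying flat beside the clamp, origin at the centre of its underside

How it is judged:
On the way, in this order (a step that is already met when the one before it is completed fails the run):
1. the reversing lever is flipped to the tightening side before the screw has turned (value of joint lever above 0.2 rad and value of joint screw below 0.15 rad), for 0.2 s.
2. the foot has come down on the badge (contact force between ram and badge above 4 N), for 0.1 s.
At the end, for the whole second after the job is handed in: the foot presses on the badge with 25 to 95 N, the reversing lever is still over on the tightening side (above 0.2 rad), the badge lies within 10 mm of where it began (contact force between ram and badge between 25 and 95 N and value of joint lever above 0.2 rad and distance of badge from where it was at the start of the episode below 0.01 m); the robot touches nothing.
It fails at once if the screw is turned the loosening way (value of joint screw below -0.2 rad).
It fails at once if the badge is crushed (over 110 N) (contact force between ram and badge above 110 N).
It fails at once if the lever is forced (over 20 N) (contact force between the fingers and lever above 20 N).
It fails at once if a bystander is disturbed (distance of any of vase, tub, spare from where it was at the start of the episode above 0.02 m).
It also fails if it takes over 72 s, if anything falls off the work surface, if the arm or the gripper's body presses on something with over 40 N, if the wrist force passes 120 N, or if a joint passes its speed limit or range.

### The arm

A 6-joint arm with a two-finger parallel gripper is mounted at the origin on the work surface. World frame = base frame: x ahead of the robot, y to its left, z up, the work surface at z = 0. Lengths are in m, angles in rad, forces in N, time in s.
With the tool pointing down it reaches from about 0.375 to 0.925 m from the base axis. Payload 5.7 kg.
Tool frame: the origin (TCP) lies midway between the tips of the shut fingers; the grasp point (between the pads) lies 19 mm behind it; z points along the fingers, x is the direction in which the jaws open and shut, and the axes are right-handed (so a half turn about z gives the same grasp; the last joint's range is limited). The gripper opens to 88 mm and grips with 3 to 60 N. Pads are 20 mm wide; open, the fingers measure 115 mm over their backs; the gripper's body (75 mm by 178 mm) begins 61 mm behind the grasp point.
Start: joints at [-1.229, 0.359, 1.51, -0, 1.272, -0.115], TCP at [0.265, -0.538, 0.186] pointing down, gripper open.
Joint ranges: [-2.97, 2.97], [-1.01, 2.36], [0.21, 2.38], [-0.96, 4.11], [0.2, 2.71], [-2.98, 2.98]. Speed limits (rad/s): [2.39, 2.39, 3.14, 3.14, 3.14, 3.14].

### API

Orientations are given as a unit quaternion [x, y, z, w].
In Python, from bench import move_ptp, servo_line, goto_joints, move_gripper, sleep, inverse_kinematics, capture, PlanningError, close_job, spot_in, silhouettes, current_clock, current_joint_pos, current_qvel, current_joint_torque, current_position, current_orientation, current_force, current_torque, current_finger_gap gives the robot as it stands. Calls block until the motion is done:
- move_ptp(position, orientation): joint-space move of the TCP to a pose.
- servo_line(position, orientation=None, rate=0.15, contact_N=None): straight line of the TCP; orientation=None keeps the orientation; rate is the mean speed in m/s. With contact_N (N) it stops when the force on the tool has changed by that much, and returns True; else False.
- goto_joints(angles): joint-space move.
- move_gripper(opening): finger opening in m; the grip force is fixed at half the most; returns when the fingers have stopped.
- sleep(seconds).
- inverse_kinematics(position, orientation): joint angles nearest the present ones, or None.
- capture(name): name is "scene" or "top" or "wrist"; returns a dict with "image" (400x640x3 uint8, blue, green, red), "range_z" (400x640 float32, m along the optical axis (not along the pixel's ray), 0 where there is no reading), "intrinsics" (3x3 intrinsics, pixels), "k1" (the pictures are not rectified: a ray, as slopes to the right and down, at radius r is drawn at 1 + k1 r^2 times it, then the intrinsics apply), "R" (3x3) and "t" (3): a world point X has camera coordinates R X + t. Camera axes: x right, y down, z forward; pixel columns grow to the right and rows downward; lengths in m; the calibration is good to about 2 mm. A picture is of the moment at which its call begins.
A pose or a line that the arm cannot do raises PlanningError and nothing moves.
- close_job(): hands the job in, once; it reports no verdict.
Trained networks look in the newest picture that a camera, given by its name, has taken for a name from the list of things; names that differ only in an ending like _2 or _b are one class to them, and where a whole thing is asked for, a point or a joint stands for the part that bears it (a point fixed in the world has none). Each returns a list of dicts, best first, with "conf" (0 to 1); they miss things now and then, are a little off and sometimes report something else, mostly with a low value. They report only what shows in the picture. A call takes as long as a camera call.
- spot_in(camera, query): "xy" ([column, row] in pixels, amid what is visible of it).
- silhouettes(camera, query): "region" (400x640 bool, what is visible of it) and "xy" ([column, row] in pixels, amid what is visible of it).
Readings, each from a call of its own:
- current_clock(): time.
- current_joint_pos(): joint angles.
- current_qvel(): joint speeds.
- current_joint_torque(): joint torques, N m.
- current_position(): TCP position.
- current_orientation(): TCP orientation.
- current_force(): force on the tool from outside, world axes, zero at the start.
- current_torque(): the same for the moment, N m.
- current_finger_gap(): finger opening in m.
Only numpy, scipy, OpenCV 4.12 (cv2) and the standard library are available. Lean on these libraries where they do the work, as an engineer would, in place of code of your own. Each camera call takes 0.05 s, during which the arm holds its last target. There are 200 camera calls.

## Working session

There is one attempt and no reset: what is moved stays moved. The work goes in short steps, each a Python script; the robot and the scene stay as the last script left them, time stands still between calls to the robot, and variables do not carry over. Pictures are saved under pics/ and viewed, about 8 in all and at most 12, crops included, and the job is handed in when it is done.

```bash
mkdir -p pics; cat > h.py <<'E'
import numpy as np, cv2
from bench import *
def pix2world(c,uv,z=None):
    """pixel -> world; z: known world height, else uses range image"""
    K=np.array(c["intrinsics"]);R=np.array(c["R"]);t=np.array(c["t"])
    u,v=uv; d=np.array([(u-K[0,2])/K[0,0],(v-K[1,2])/K[1,1]])
    s=d.copy()
    for _ in range(20): s=d/(1+c["k1"]*(s@s))
    ray=np.array([s[0],s[1],1.0])
    if z is None:
        r=c["range_z"][int(round(v)),int(round(u))]
        return R.T@(ray*r-t)
    o=-R.T@t; w=R.T@ray
    return o+w*(z-o[2])/w[2]
E
python3 - <<'E'
from h import *
for n in ["scene","top"]:
    c=capture(n); cv2.imwrite(f"pics/{n}0.png",c["image"])
    for q,z in [("hub",.136),("grip",.127),("lever_post",.153),("lever",None),("handle",None),("clamp",None),("badge",None),("vase",None),("tub",None),("spare",None)]:
        for d in spot_in(n,q)[:2]:
            print(n,q,round(d["conf"],2),np.round(d["xy"]),np.round(pix2world(c,d["xy"],z),3),np.round(pix2world(c,d["xy"]),3))
print(current_clock())
E
```

```text
scene hub 0.66 [326. 235.] [0.7   0.145 0.136] [0.638 0.081 0.024]
scene grip 0.94 [350. 201.] [0.583 0.109 0.127] [0.584 0.109 0.128]
scene lever_post 0.7 [346. 200.] [0.607 0.115 0.153] [0.593 0.103 0.134]
scene lever_post 0.6 [325. 210.] [0.663 0.103 0.153] [0.651 0.092 0.135]
scene handle 0.75 [350. 201.] [0.584 0.109 0.127] [0.584 0.109 0.127]
scene clamp 0.77 [325. 235.] [0.654 0.093 0.048] [0.654 0.093 0.048]
scene badge 0.78 [344. 232.] [0.599 0.106 0.022] [0.599 0.106 0.022]
scene vase 0.79 [387. 312.] [0.728 0.343 0.091] [0.728 0.343 0.091]
scene tub 0.76 [278. 183.] [ 0.626 -0.114  0.06 ] [ 0.626 -0.114  0.06 ]
scene tub 0.21 [324. 234.] [0.673 0.111 0.085] [0.673 0.111 0.085]
scene spare 0.86 [398. 262.] [0.565 0.253 0.006] [0.565 0.253 0.006]
top hub 0.93 [299. 188.] [0.609 0.096 0.136] [0.61  0.096 0.13 ]
top hub 0.55 [230. 220.] [0.544 0.224 0.136] [0.559 0.25  0.007]
top grip 0.85 [294. 208.] [0.572 0.105 0.127] [0.572 0.104 0.131]
top lever_post 0.77 [304. 166.] [0.648 0.088 0.153] [0.652 0.088 0.137]
top lever 0.59 [305. 166.] [0.652 0.086 0.136] [0.652 0.086 0.136]
top handle 0.67 [292. 207.] [0.573 0.108 0.13 ] [0.573 0.108 0.13 ]
top clamp 0.79 [302. 186.] [0.613 0.091 0.131] [0.613 0.091 0.131]
top badge 0.69 [297. 213.] [0.563 0.098 0.13 ] [0.563 0.098 0.13 ]
top vase 0.63 [190. 154.] [0.683 0.325 0.087] [0.683 0.325 0.087]
top tub 0.82 [417. 195.] [ 0.612 -0.142  0.074] [ 0.612 -0.142  0.074]
top tub 0.48 [293. 204.] [0.579 0.107 0.127] [0.579 0.107 0.127]
top spare 0.8 [227. 220.] [0.559 0.257 0.004] [0.559 0.257 0.004]
1.1
```

```bash
python3 - <<'E'
import cv2,numpy as np
a=cv2.imread("pics/scene0.png")[130:350,230:450]; b=cv2.imread("pics/top0.png")[110:290,200:420]
a=cv2.resize(a,(400,400),interpolation=2)
b=cv2.resize(b,None,fx=400/220,fy=400/220,interpolation=2); b=cv2.copyMakeBorder(b,0,400-b.shape[0],0,0,0)
cv2.imwrite("pics/c0.png",np.hstack([a,b]))
E
```

```text
(no output)
```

View pics/c0.png

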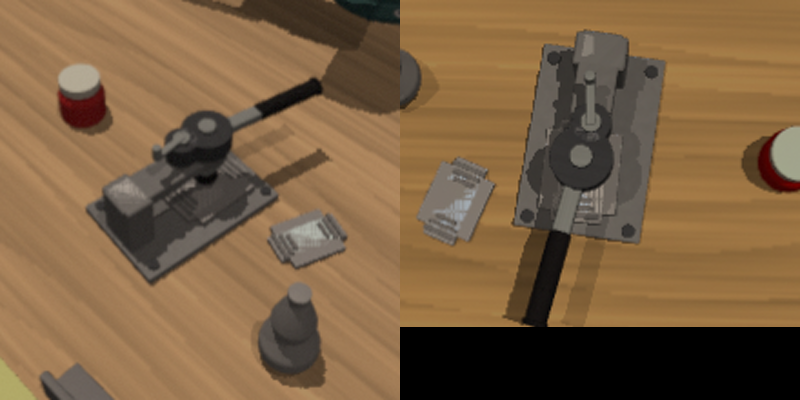

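The view shows the handle pointing to the robot and slightly left (grip about px (281,263) in top), hub at about (299,195), and the lever post at about (304,152), on the left (loosening) side. I'll convert these pixels at their known heights and check them against the given distances.

```bash
python3 - <<'E'
from h import *
c=capture("top")
hub=pix2world(c,(299.3,195.3),.136); post=pix2world(c,(304.5,152),.153)
g1=pix2world(c,(274,287),.127);g0=pix2world(c,(288,239),.127); g=(g0+g1)/2
print("hub",hub,"post",post,"grip",g,g0,g1)
d=(hub-g)[:2]; print("hub-grip",np.linalg.norm(d),"dir",np.arctan2(d[1],d[0]))
u=d/np.linalg.norm(d); piv=hub[:2]+.038*u; l=post[:2]-piv
print("piv",piv,"lever len",np.linalg.norm(l),"lever ang rel",-(np.arctan2(l[1],l[0])-np.arctan2(u[1],u[0])))
# depth check: post top pixels, grip ridge
P=[];r=c["range_z"]
for v in range(130,300):
    for x in range(255,330):
        if r[v,x]>0:P.append(np.r_[pix2world(c,(x,v)),x,v])
P=np.array(P); 
q=P[P[:,2]>.144]; print("post pts",len(q),q[:,:3].mean(0) if len(q) else 0)
q=P[(P[:,2]>.110)&(P[:,0]<hub[0]-.06)]; m=q[:,:2].mean(0); w=np.linalg.svd(q[:,:2]-m)[2][0]; w*=np.sign(w[0])
print("handle dir depth",np.arctan2(w[1],w[0]),m,"hub offset from line",w[0]*(hub[1]-m[1])-w[1]*(hub[0]-m[0]), q[:,0].min())
q=P[(P[:,2]>.124)&(np.hypot(P[:,0]-hub[0],P[:,1]-hub[1])<.045)]; print("head ctr",q[:,:3].min(0),q[:,:3].max(0),q[:,:3].mean(0))
print(current_orientation(),current_position(),current_force())
E
```

```text
hub [0.59485433 0.09447338 0.136     ] post [0.6747997  0.08668455 0.153     ] grip [0.46781661 0.12476407 0.127     ] [0.51265831 0.11336792 0.127     ] [0.4229749  0.13616022 0.127     ]
hub-grip 0.13059904390704025 dir -0.2340680674968056
piv [0.63181811 0.08565979] lever len 0.042993804163383935 lever ang rel -0.2579055121086388
post pts 34 [0.67607608 0.08767489 0.15099049]
handle dir depth -0.25249962632032996 [0.4747973  0.12397517] hub offset from line 0.001426941813001889 0.4174835575130295
head ctr [0.56187197 0.06280909 0.12402617] [0.6392153  0.12795322 0.1392363 ] [0.59906664 0.09365011 0.13009488]
[ 8.48846939e-01 -5.28638696e-01 -5.15789779e-05 -2.64598496e-05] [ 0.2646188  -0.53844667  0.18633367] [-0.36496187 -0.04818858  0.36591933]
```

```bash
cat >> h.py <<'E'
HUB=np.array([.595,.0945])
def quat(a):  # tool down, tool x at world angle a
    return [np.cos(a/2),np.sin(a/2),0,0]
E
python3 - <<'E'
from h import *
a=-.243; u=np.array([np.cos(a),np.sin(a)]); n=np.array([u[1],-u[0]])
piv=HUB+.038*u; p0=np.array([.6755,.0872]); 
p1=piv+.045*np.array([np.cos(a-.3),np.sin(a-.3)]); print("p1",p1)
s=p0-n*(.0195+.014); e=p1-n*(.0195-.002); q=quat(np.arctan2(n[1],n[0]))
move_gripper(0.0)
move_ptp([*s,.25],q); servo_line([*s,.144],rate=.15)
f0=np.array(current_force())
pos=s; k=12
for i in range(1,k+1):
    t=s+(e-s)*i/k
    hit=servo_line([*t,.144],rate=.03,contact_N=9)
    print(i,np.round(current_position(),4),np.round(np.array(current_force())-f0,1),hit)
    if hit: break
c=capture("top"); cv2.imwrite("pics/t1.png",cv2.resize(c["image"][110:290,220:400],(720,720),interpolation=2)); print(current_clock())
E
```

```text
p1 [0.67041089 0.0621048 ]
1 [0.6834 0.1161 0.145 ] [-0.7  0.1 -0.1] False
2 [0.682  0.1127 0.1441] [-0.7 -0.2 -1. ] False
3 [0.6812 0.1094 0.144 ] [-1.2  1.  -0.3] False
4 [0.6806 0.106  0.144 ] [-0.7  0.8 -0.7] False
5 [0.6798 0.1026 0.144 ] [-0.4  0.4 -0.3] False
6 [0.6791 0.0992 0.144 ] [-0.5  0.5  0.1] False
7 [0.6783 0.0958 0.144 ] [-0.8 -0.1 -0.9] False
8 [0.6776 0.0924 0.144 ] [-1.2 -0.3  0. ] False
9 [0.6768 0.089  0.144 ] [-0.3  0.4 -0.2] False
10 [0.6761 0.0856 0.144 ] [-0.1  0.6 -0.9] False
11 [0.6754 0.0823 0.144 ] [ 0.1  0.3 -0.6] False
12 [0.6746 0.0789 0.144 ] [-0.4  1.  -0.4] False
9.3583
```

View pics/t1.png

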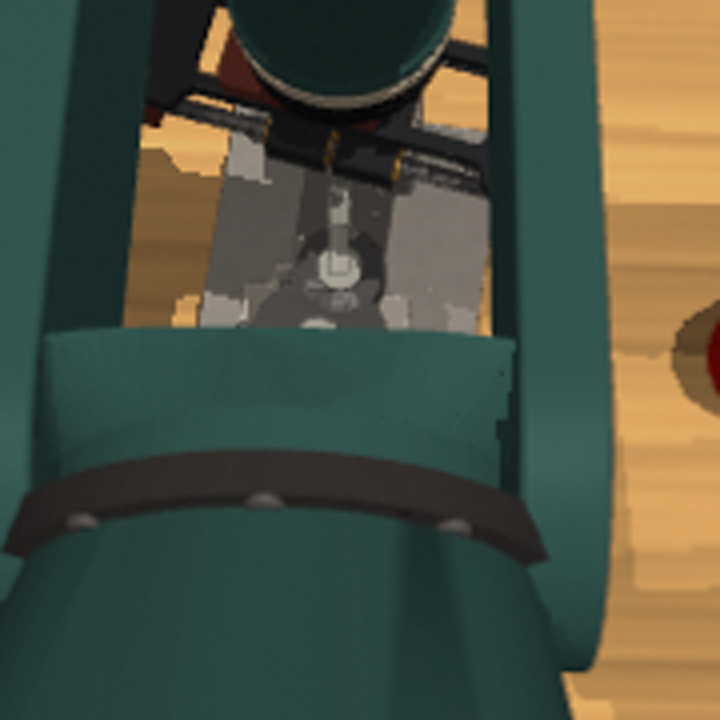

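The arm hides the post, and there was no clear force. The lever still seems to point straight up at px (340,200). Next I'll check from the side and with the wrist camera.

```bash
python3 - <<'E'
from h import *
print(current_finger_gap(),current_position(),current_orientation())
a=capture("scene")["image"][130:310,250:430]; b=capture("wrist")["image"]
a=cv2.resize(a,(400,400),interpolation=2); b=cv2.resize(b,(400,250)); b=cv2.copyMakeBorder(b,0,150,0,0,0)
cv2.imwrite("pics/s1.png",np.hstack([a,b]))
E
```

```text
0.00029430782057729285 [0.67460334 0.07899291 0.14401681] [-6.16124792e-01  7.87648552e-01  1.14399455e-05  7.58578093e-06]
```

View pics/s1.png

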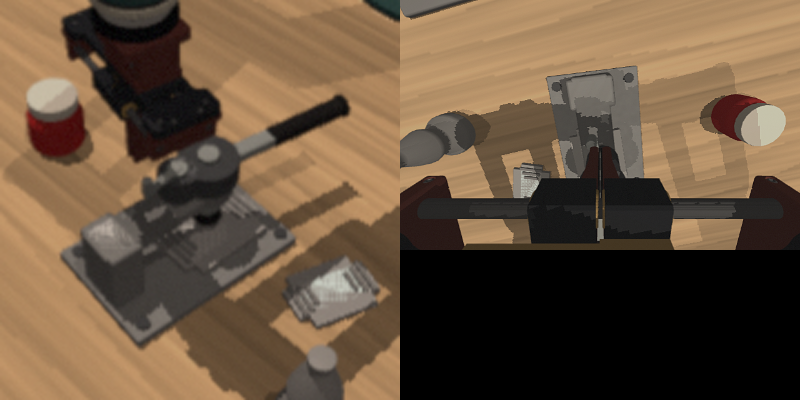

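```bash
cat >> h.py <<'E'
def look(name):
    c=capture("top"); cv2.imwrite(f"pics/{name}.png",cv2.resize(c["image"][110:290,220:400],(540,540),interpolation=2))
    r=c["range_z"];P=[]
    for v in range(130,190):
        for x in range(270,340):
            if r[v,x]>0:
                p=pix2world(c,(x,v))
                if .144<p[2]<.165:P.append(p)
    if P: print("post",len(P),np.mean(P,0))
E
python3 - <<'E'
from h import *
n=np.array([-.241,-.971]); p=np.array(current_position())
servo_line([*(p[:2]-n*.02),p[2]],rate=.1)
move_ptp([.5,-.2,.3],current_orientation())
look("t2"); print(current_clock())
E
```

```text
post 35 [0.67576645 0.08788587 0.15099328]
11.2833
```

View pics/t2.png

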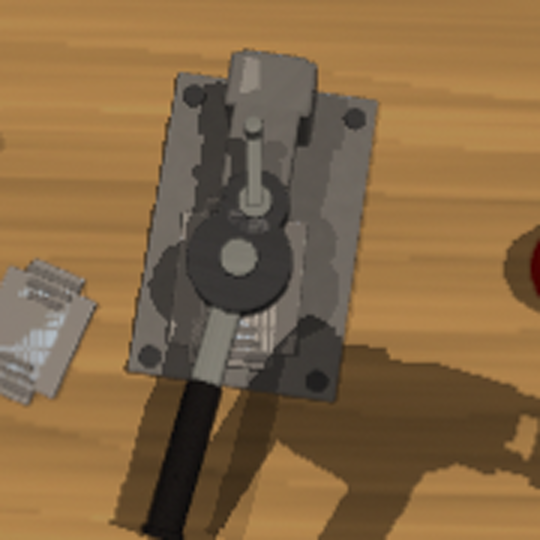

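```bash
python3 - <<'E'
from h import *
for n,o,s in [("scene",(250,130),2.222),("top",(220,110),4)]:
    c=capture(n);K=np.array(c["intrinsics"])
    for nm,X in [("tcp",[.6746,.0790,.144]),("tcp+30",[.6746,.0790,.174]),("post",[.6757,.0878,.153]),("hub",[.595,.0945,.136])]:
        p=c["R"]@np.array(X)+np.array(c["t"]).ravel();m=p[:2]/p[2];m=m*(1+c["k1"]*(m@m));uv=K[:2,:2]@m+K[:2,2]
        print(n,nm,np.round(uv,1),np.round((uv-o)*s))
print(current_position(),current_clock())
E
```

```text
scene tcp [313.3 209.8] [141. 177.]
scene tcp+30 [312.8 200.6] [140. 157.]
scene post [315.5 209.4] [146. 176.]
scene hub [342.7 197.5] [206. 150.]
top tcp [308.7 153.5] [355. 174.]
top tcp+30 [308.3 149.2] [353. 157.]
top post [303.9 151.5] [336. 166.]
top hub [299.3 195.2] [317. 341.]
[ 0.50039711 -0.19913175  0.29928725] 11.3833
```

```bash
python3 - <<'E'
from h import *
n=np.array([-.241,-.971]); p0=np.array([.6757,.0878]); s=p0-n*.030
q=quat(np.arctan2(n[1],n[0]))
move_ptp([*s,.19],q); servo_line([*s,.144],rate=.15)
a=capture("scene")["image"][150:250,270:370]
t=p0-n*.006; servo_line([*t,.144],rate=.05,contact_N=9)
print(current_position(),current_force(),current_finger_gap())
b=capture("scene")["image"][150:250,270:370]
cv2.imwrite("pics/s2.png",np.hstack([cv2.resize(x,(400,400),interpolation=2) for x in (a,b)])); print(current_clock())
E
```

```text
[0.6771592  0.09346412 0.14407095] [-0.57599709  0.05303366  0.08855553] 0.00039791487125862186
14.0
```

View pics/s2.png

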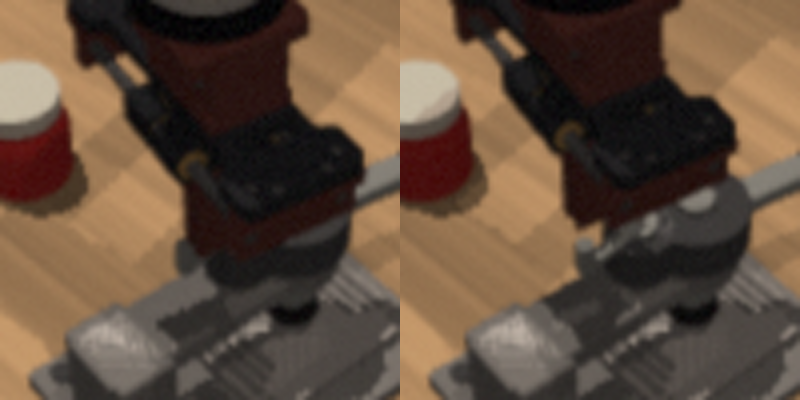

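The fingertips appear to pass about 10–15 mm higher than expected, over the post. Nothing else is near the post's radius above 96 mm, so I'll go back and push lower.

```bash
python3 - <<'E'
from h import *
n=np.array([-.241,-.971]); u=np.array([.971,-.241]); p0=np.array([.6757,.0878])+.003*u; s=p0-n*.032
servo_line([*s,.144],rate=.1); servo_line([*s,.129],rate=.1,contact_N=8)
f0=np.array(current_force()); print(current_position())
for i in range(1,16):
    t=s+n*.004*i
    hit=servo_line([*t,.129],rate=.04,contact_N=9)
    print(i,np.round(current_position(),4),np.round(np.array(current_force())-f0,1),hit)
    if hit: break
    if i>4 and (np.array(current_force())-f0)[1]>6: break
a=capture("scene")["image"][150:250,270:370]
cv2.imwrite("pics/s3.png",cv2.resize(a,(400,400),interpolation=2)); print(current_clock())
E
```

```text
[0.68533045 0.11786535 0.12805012]
1 [0.6856 0.1138 0.1295] [ 0.  -0.5 -1. ] False
2 [0.6844 0.11   0.1292] [1.2 1.3 0.2] False
3 [0.6834 0.1063 0.129 ] [ 0.7  1.2 -0.4] False
4 [0.6824 0.1024 0.129 ] [ 0.4  1.  -0.3] False
5 [0.6814 0.0985 0.129 ] [-0.1  0.1 -1.1] False
6 [0.6805 0.0946 0.129 ] [-0.7  0.4 -0.3] False
7 [0.6795 0.0907 0.129 ] [ 0.3  0.3 -1.5] False
8 [0.6786 0.0868 0.129 ] [-0.2  0.2 -0.8] False
9 [0.6776 0.0829 0.129 ] [-0.2  0.5 -0.2] False
10 [0.6766 0.079  0.129 ] [ 1.   1.1 -0.9] False
11 [0.6757 0.0752 0.129 ] [-0.2  1.4 -0.3] False
12 [0.6747 0.0713 0.129 ] [-0.6  0.7 -0.3] False
13 [0.6737 0.0674 0.129 ] [-0.2  1.1 -1. ] False
14 [0.6728 0.0635 0.129 ] [0.  0.  0.1] False
15 [0.6718 0.0596 0.129 ] [0.5 0.7 0.1] False
18.5083
```

View pics/s3.png

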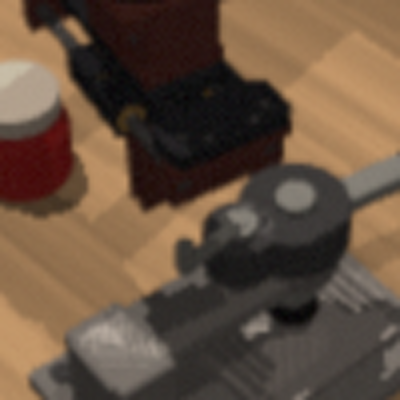

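```bash
python3 - <<'E'
from h import *
c=capture("scene"); T=np.array(current_position()); print(T,current_orientation())
for (u,v) in [(140,205),(145,195),(150,180),(180,190),(200,180),(230,165),(270,155),(280,150),(200,130),(240,110),(110,90),(180,30)]:
    for du in (0,):
        print((u,v),np.round(pix2world(c,(270+u/4,150+v/4-1)),3), c["image"][int(150+v/4-1),int(270+u/4)])
K=np.array(c["intrinsics"])
for X in (T,T+[0,0,.019],T+[0,0,.08]):
    p=c["R"]@X+np.array(c["t"]).ravel();m=p[:2]/p[2];m=m*(1+c["k1"]*(m@m));uv=K[:2,:2]@m+K[:2,2];print((uv-[270,150])*4, p[2], c["range_z"][int(uv[1]),int(uv[0])])
print("cam",-c["R"].T@np.array(c["t"]).ravel())
E
```

```text
[0.67186143 0.05985474 0.12900758] [-6.16036136e-01  7.87717892e-01  2.28573321e-05  2.71442041e-05]
(140, 205) [0.685 0.065 0.172] [28 41 61]
(145, 195) [0.683 0.067 0.181] [14 18 37]
(150, 180) [0.68  0.069 0.191] [15 19 37]
(180, 190) [0.717 0.133 0.258] [25 26 31]
(200, 180) [0.706 0.136 0.258] [18 20 40]
(230, 165) [0.689 0.139 0.26 ] [16 19 38]
(270, 155) [0.667 0.145 0.254] [22 23 31]
(280, 150) [0.663 0.148 0.257] [29 43 64]
(200, 130) [0.703 0.133 0.288] [18 18 19]
(240, 110) [0.678 0.135 0.286] [20 20 18]
(110, 90) [0.7   0.065 0.268] [10 10  9]
(180, 30) [0.683 0.101 0.319] [15 19 40]
[154.25168244 236.67678053] 0.9326219875282965 1.1092149
[152.9408255 214.1484192] 0.9187695178804887 1.1267872
[148.45789554 136.99849639] 0.8742957995375266 0.7987726
cam [1.08021871 0.53484224 0.82119684]
```

Depth shows the fingertips' visible lower edge at z≈0.17 while the TCP reads 0.129. On the open +y side, facing the camera, I'll measure where the tips really end.

```bash
cat >> h.py <<'E'
def tip():
    c=capture("scene"); T=np.array(current_position()); K=np.array(c["intrinsics"]); r=c["range_z"]; L=[]
    for v in range(130,300):
        for x in range(250,420):
            if r[v,x]>0: L.append(pix2world(c,(x,v)))
    L=np.array(L); d=L-T; m=(np.hypot(d[:,0],d[:,1])<.03)&(L[:,2]>.1)
    return T,L[m],c["image"]
E
python3 - <<'E'
from h import *
n=np.array([-.241,-.971]); u=np.array([.971,-.241]); p0=np.array([.6757,.0878])+.003*u; s=p0-n*.036
T=current_position(); servo_line([T[0],T[1],.175],rate=.2); servo_line([*s,.175],rate=.2); servo_line([*s,.120],rate=.15,contact_N=8)
T,L,im=tip(); print(T,len(L)); o=L[np.argsort(L[:,2])]; print(np.round(o[::max(1,len(o)//25)],3))
cv2.imwrite("pics/s4.png",cv2.resize(im[120:270,260:410],(600,600),interpolation=2)); print(current_clock(),current_joint_pos())
E
```

```text
[0.68796349 0.12138938 0.12093846] 350
[[0.683 0.093 0.134]
 [0.697 0.13  0.16 ]
 [0.697 0.112 0.164]
 [0.696 0.129 0.168]
 [0.688 0.134 0.172]
 [0.688 0.131 0.176]
 [0.7   0.125 0.181]
 [0.699 0.124 0.185]
 [0.696 0.112 0.192]
 [0.698 0.117 0.198]
 [0.701 0.13  0.207]
 [0.689 0.149 0.242]
 [0.711 0.113 0.257]
 [0.715 0.114 0.258]
 [0.715 0.111 0.259]
 [0.702 0.098 0.259]
 [0.712 0.12  0.26 ]
 [0.706 0.103 0.269]
 [0.705 0.099 0.274]
 [0.709 0.112 0.277]
 [0.714 0.131 0.283]
 [0.713 0.125 0.286]
 [0.714 0.137 0.289]
 [0.711 0.117 0.292]
 [0.708 0.107 0.297]]
19.975 [ 7.59356886e-02  5.53945124e-01  1.34947601e+00 -1.29803178e-04
  1.23691383e+00  1.89080578e+00]
```

View pics/s4.png

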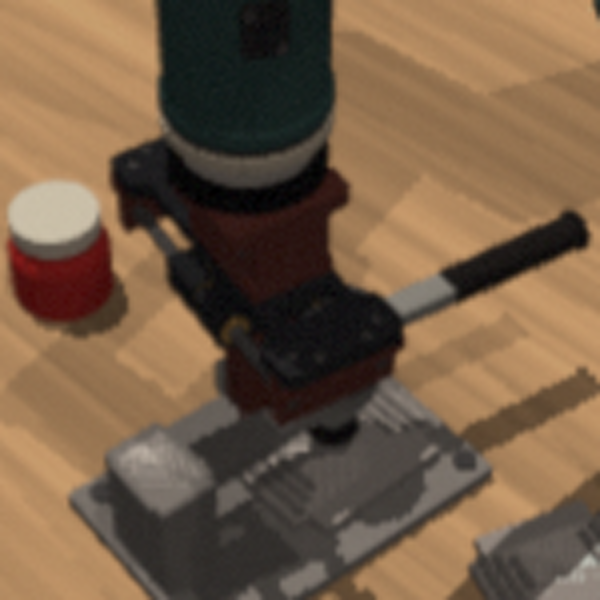

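The measurements agree with each other. Finger bottoms sit at z≈0.159 against a reading of 0.121, and the body starts at ≈0.24, which is 80 mm above the tips. xy matches. So the tips are really about 39 mm above the reported TCP z, and I'll allow for that.

```bash
echo 'DZ=.038' >> h.py; python3 - <<'E'
from h import *
n=np.array([-.241,-.971]); u=np.array([.971,-.241])
s=np.array(current_position())[:2]; z=.143-DZ
servo_line([*s,z],rate=.1,contact_N=6); f0=np.array(current_force()); print(current_position())
s=s+n*.010
servo_line([*s,z],rate=.1,contact_N=6)
for i in range(1,14):
    hit=servo_line([*(s+n*.0035*i-u*.00015*i),z],rate=.04,contact_N=9)
    f=(np.array(current_force())-f0); print(i,np.round(current_position(),4),np.round(f,1),hit)
    if hit or -(f[:2]@n)>6.5: break
T,L,im=tip(); q=L[L[:,2]>.137]; print(len(q), "low",np.sort(q[:,2])[:12].round(3)); print(current_clock())
E
```

```text
[0.68766763 0.12131958 0.1048992 ]
1 [0.6846 0.1081 0.1052] [-1.6  0.   0.1] False
2 [0.6835 0.1048 0.105 ] [-0.7 -0.3 -1. ] False
3 [0.6828 0.1016 0.1051] [ 0.1  0.9 -0.1] False
4 [0.6822 0.0982 0.1053] [ 1.2  1.2 -1.3] False
5 [0.6806 0.0946 0.1052] [ 1.5  2.  -0.9] False
6 [0.6791 0.0911 0.1049] [-0.6  0.7 -0.1] False
7 [0.6781 0.0877 0.1048] [-0.7  0.3 -0.8] False
8 [0.6772 0.0844 0.1048] [-0.7  0.3 -1.3] False
9 [0.6762 0.0811 0.1048] [ 0.  -0.1 -0.3] False
10 [0.675  0.0779 0.1048] [-2.   1.  -1.6] False
11 [0.6741 0.0745 0.1048] [-2.3  1.2 -1.3] False
12 [0.6735 0.0711 0.1049] [-1.4  1.7 -1.2] False
13 [0.6726 0.0677 0.105 ] [-2.7  1.8 -1.1] False
269 low [0.14  0.141 0.141 0.142 0.143 0.143 0.144 0.144 0.145 0.145 0.145 0.146]
23.825
```

```bash
python3 - <<'E'
from h import *
n=np.array([-.241,-.971]); p=np.array(current_position())
servo_line([*(p[:2]-n*.02),p[2]],rate=.15)
servo_line([*(p[:2]-n*.02),p[2]+.07],rate=.25)
move_ptp([.45,-.12,.25],current_orientation())
look("t3"); print(current_clock())
E
```

```text
post 35 [0.66475849 0.05338452 0.15096624]
25.8
```

View pics/t3.png

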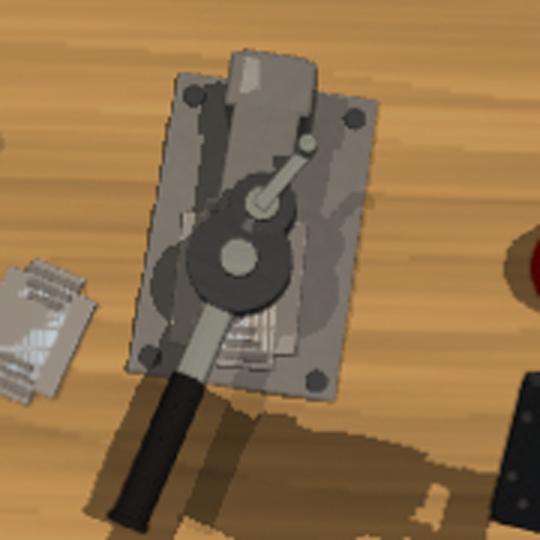

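The lever is now over: its post is at (0.665, 0.053), about +0.29 rad relative to the handle. The handle moved about 0.13 rad clockwise with it. The base edges put the clamp at about -0.166 rad, so the handle sits near +0.2. Next I'll straddle the grip loosely, swing it back free, then make one tightening swing while logging force.

```bash
cat >> h.py <<'E'
YAW=-.166; ZG=.096-DZ
def pose(th,r=.13):
    f=YAW-th; return [*(HUB-r*np.array([np.cos(f),np.sin(f)])),ZG],quat(f-np.pi/2)
def theta():
    d=HUB-np.array(current_position())[:2]; return YAW-np.arctan2(d[1],d[0])
def ftan(f0):  # resisting force against clockwise motion
    f=YAW-theta(); n=np.array([np.sin(f),-np.cos(f)])  # clockwise at lever side; grip moves -n
    F=np.array(current_force())-f0; return F[:2]@n
def back(th1,k=4):
    a=theta()
    for i in range(1,k+1):
        p,q=pose(a+(th1-a)*i/k)
        if servo_line(p,q,rate=.13,contact_N=10): print("back hit",theta()); break
def swing(th1,f0,stop,step=.06,rate=.06):
    a=theta(); k=int(np.ceil((th1-a)/step)); out=[]; s=0
    for i in range(1,k+1):
        p,q=pose(a+(th1-a)*i/k)
        hit=servo_line(p,q,rate=rate,contact_N=13)
        F=ftan(f0); out.append((round(theta(),3),round(F,1))); 
        if F>stop or hit: s=1; print("stop",hit); break
    print(out); return s
E
python3 - <<'E'
from h import *
move_gripper(.042)
p,q=pose(.21); print(p)
move_ptp([p[0],p[1],p[2]+.07],q); f0=np.array(current_force())
print("down hit",servo_line(p,rate=.12,contact_N=6),current_position(),current_force())
back(-.60); print("f0",f0,theta(),current_clock(),current_finger_gap())
np.save("f0.npy",f0)
swing(.62,f0,10.8); print(current_clock())
E
```

```text
[np.float64(0.4740816850552348), np.float64(0.1422363709441614), 0.058]
down hit False [0.47476068 0.14190736 0.05852044] [-1.2990784   0.60310498  0.62972927]
f0 [-0.58109905 -0.81058276 -0.22145245] -0.595067257778684 29.8667 0.04188063673201033
[(np.float64(-0.529), np.float64(-0.7)), (np.float64(-0.478), np.float64(0.1)), (np.float64(-0.422), np.float64(0.8)), (np.float64(-0.365), np.float64(-0.3)), (np.float64(-0.309), np.float64(2.5)), (np.float64(-0.252), np.float64(3.4)), (np.float64(-0.193), np.float64(4.3)), (np.float64(-0.134), np.float64(3.8)), (np.float64(-0.075), np.float64(3.4)), (np.float64(-0.018), np.float64(4.4)), (np.float64(0.041), np.float64(3.2)), (np.float64(0.098), np.float64(3.3)), (np.float64(0.156), np.float64(3.1)), (np.float64(0.213), np.float64(3.3)), (np.float64(0.271), np.float64(3.3)), (np.float64(0.328), np.float64(3.5)), (np.float64(0.386), np.float64(3.9)), (np.float64(0.443), np.float64(3.4)), (np.float64(0.501), np.float64(3.6)), (np.float64(0.558), np.float64(3.3)), (np.float64(0.616), np.float64(3.4))]
35.65
```

Readings taken at rest fall to about 3.4 N, so I can't judge load from them alone. From θ≈-0.31 the resistance was steady, with the pawl engaged: about 0.9 rad of screw and no rise yet. In the next swing, contact_N will catch the load while moving.

```bash
cat >> h.py <<'E'
def swing2(th1,f0,thr,step=.08,rate=.08,smax=5.2):
    a=theta(); k=int(np.ceil((th1-a)/step)); out=[]; s=0; F=ftan(f0)
    for i in range(1,k+1):
        p,q=pose(a+(th1-a)*i/k); F0=F
        hit=servo_line(p,q,rate=rate,contact_N=thr)
        F=ftan(f0); t=theta(); out.append((float(round(t,3)),float(round(F,1)),int(hit)))
        if (hit and F0>2.2) or F>smax and not hit: s=1; break
    print(out); return s
E
python3 - <<'E'
from h import *
f0=np.load("f0.npy")
back(-.60); print(theta(),current_clock()); 
print(swing2(.62,f0,7)); print(current_clock())
im=capture("scene")["image"][170:270,270:370]; cv2.imwrite("pics/s5.png",cv2.resize(im,(500,500),interpolation=2))
E
```

```text
-0.5953599524102319 37.475
[(-0.512, -1.4, 0), (-0.442, -1.3, 0), (-0.368, -0.3, 0), (-0.293, -0.6, 0), (-0.218, -0.2, 0), (-0.144, 2.7, 0), (-0.067, 2.2, 0), (0.01, 2.2, 0), (0.087, 1.7, 0), (0.163, 2.1, 0), (0.239, 2.4, 0), (0.314, 1.8, 0), (0.39, 2.0, 0), (0.465, 1.5, 0), (0.54, 3.4, 0), (0.613, 4.1, 0)]
0
41.8833
```

View pics/s5.png

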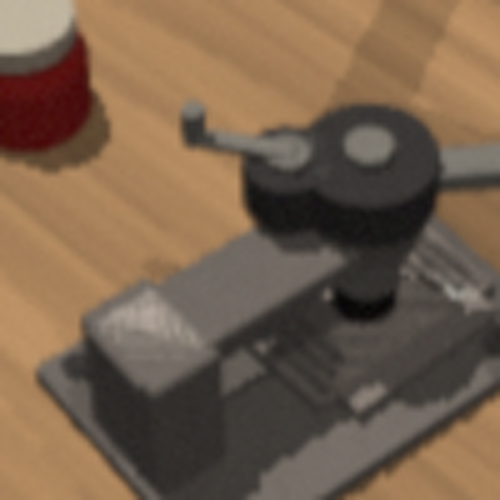

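The foot is down at the badge (around px (365,300)), and the resistance rose over the last ~0.13 rad, which suggests touch at about θ≈0.48 and roughly 25–30 N now. I'll make one more swing in fine steps and stop about 0.16 rad after the pawl engages.

```bash
python3 - <<'E'
from h import *
f0=np.load("f0.npy")
back(-.50); base=[]; out=[]; e=None; prev=None
a=theta(); print(a,current_clock())
for i in range(1,24):
    th=a+.045*i; p,q=pose(th)
    hit=servo_line(p,q,rate=.08,contact_N=9)
    F=ftan(f0); t=theta(); out.append((float(round(t,3)),float(round(F,1)),int(hit)))
    if i<=4: base.append(F)
    elif e is None and F-np.mean(base)>2.6: e=(t+prev)/2   # pawl engaged
    prev=t
    if e is not None and (t-e>.15 or F-np.mean(base)>8): break
print(np.mean(base),e,out,current_clock())
E
```

```text
-0.49584195483330207 43.6583
-0.33759738261060146 -0.20620040844287993 [(-0.443, -0.2, 0), (-0.403, -0.0, 0), (-0.361, -0.7, 0), (-0.317, -0.5, 0), (-0.272, -0.1, 0), (-0.228, 1.6, 0), (-0.184, 3.0, 0), (-0.14, 4.5, 0), (-0.097, 4.5, 0), (-0.052, 4.8, 0)] 46.1583
```

I need an absolute check. With the fingers backed just off the bar (the handle stays put, so no idle), I'll push again from zero force with contact_N as a direct threshold: about 9.6 N means 25 N on the badge, about 12 N means 60 N.

```bash
python3 - <<'E'
from h import *
f0=np.load("f0.npy")
t0=theta(); 
for thr in (9.6,11.3):
    p,q=pose(t0-.05); servo_line(p,q,rate=.1); Fb=ftan(f0)
    p,q=pose(t0+.05); hit=servo_line(p,q,rate=.05,contact_N=thr)
    F=ftan(f0);t=theta(); print(thr,"hit",hit,"theta",round(t,3),"from",round(t0,3),"F",round(F,1),"unloaded",round(Fb,1),current_clock()); t0=max(t,t0)
    if not hit: print("not reached")
E
```

```text
9.6 hit False theta -0.009 from -0.052 F 4.0 unloaded 6.2 46.8167
not reached
11.3 hit False theta 0.033 from -0.009 F 5.4 unloaded 6.3 47.475
not reached
```

```bash
python3 - <<'E'
from h import *
f0=np.load("f0.npy")
def rd(k=6):
    o=[]
    for _ in range(k): sleep(.05); o.append(float(round(ftan(f0),1)))
    return o
t0=theta(); print(round(t0,3),rd())
p,q=pose(t0-.065); servo_line(p,q,rate=.1); print(round(theta(),3),rd())
print(current_clock())
E
```

```text
0.033 [4.4, 5.0, 5.1, 5.6, 5.3, 5.2]
-0.042 [6.1, 6.1, 6.7, 6.8, 6.3, 6.5]
48.325
```

```bash
python3 - <<'E'
from h import *
f0=np.load("f0.npy")
print(current_finger_gap(),np.round(np.array(current_force())-f0,1),np.round(current_torque(),2),np.round(current_position(),4),[np.round(x,4) for x in pose(theta())])
im=capture("scene")["image"]; a=cv2.resize(im[120:260,260:400],(400,400),interpolation=2)
b=cv2.resize(capture("top")["image"][150:310,220:380],(400,400),interpolation=2)
cv2.imwrite("pics/s6.png",np.hstack([a,b])); print(current_clock())
E
```

```text
0.04195199178321603 [ 0.3 -6.6  0.9] [-1.12  0.04  0.05] [0.4659 0.1107 0.0579] [array([0.466 , 0.1107, 0.058 ]), array([ 0.6616, -0.7499,  0.    ,  0.    ])]
48.425
```

View pics/s6.png

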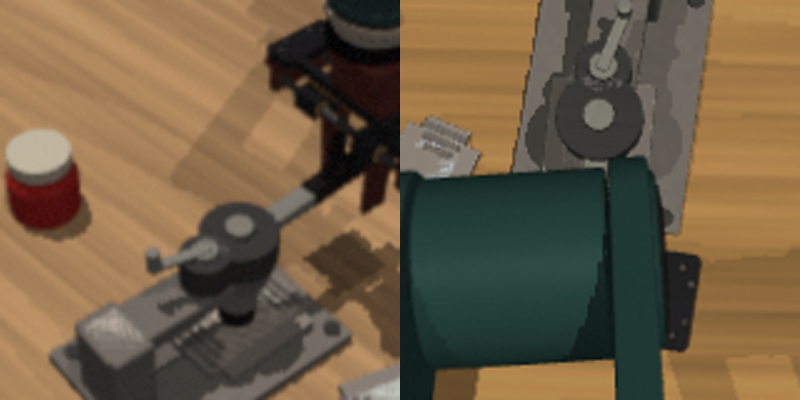

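```bash
python3 - <<'E'
from h import *
f0=np.load("f0.npy")
for d in (.02,.04,.06,.1,.16):
    p,q=pose(-.042-d); servo_line(p,q,rate=.1); sleep(.05); print(round(theta(),3),np.round(np.array(current_force())-f0,1),np.round(current_torque(),2))
print(current_clock())
E
```

```text
-0.068 [ 0.9 -4.3  0.5] [-1.   -0.03  0.08]
-0.084 [-0.4 -3.1  1.6] [-0.74  0.07  0.04]
-0.101 [ 0.4 -1.4  0.9] [-0.46  0.08 -0.  ]
-0.141 [ 0.2 -1.2 -0.6] [-0.27 -0.   -0.03]
-0.199 [1.2 1.2 0.7] [ 0.05 -0.01 -0.02]
49.925
```

```bash
python3 - <<'E'
from h import *
f0=np.array(current_force()); F=None
print(round(theta(),3))
p,q=pose(.07)
hit=servo_line(p,q,rate=.06,contact_N=10.8)
print(hit,round(theta(),3),[ (sleep(.04),float(round(ftan(f0),1)))[1] for _ in range(6)],current_clock())
E
```

```text
-0.199
False 0.064 [7.3, 6.9, 6.7, 5.7, 6.6, 6.6] 50.9167
```

Three checks broadly agree:
- **Travel:** the pawl must engage at 0.613 − 2 teeth = −0.17, as observed, so screw travel past touch is about 0.31–0.38 rad, or 62–77 N.
- **Force:** resistance is about 3.3 N above free running, or roughly 55 N.
- **Threshold:** a 10.8 N push limit was never reached.

I'll stop winding here, let go and check.

```bash
python3 - <<'E'
from h import *
p,q=pose(-.14); servo_line(p,q,rate=.12); move_gripper(.08); sleep(.1)
print(np.round(current_force(),1))
p=np.array(current_position()); print(servo_line([p[0],p[1],p[2]+.12],rate=.15,contact_N=8))
move_ptp([.42,-.2,.28],q)
look("t4"); c=capture("scene"); 
a=cv2.resize(c["image"][170:270,260:360],(400,400),interpolation=2)
cv2.imwrite("pics/fin.png",np.hstack([a,cv2.resize(cv2.imread("pics/t4.png"),(400,400))])); print(current_clock(),np.round(current_force(),1))
E
```

```text
[ 0.6 -0.7 -0.2]
False
post 34 [0.67534883 0.084428   0.15121613]
54.4083 [ 0.2  0.7 -1.2]
```

View pics/fin.png

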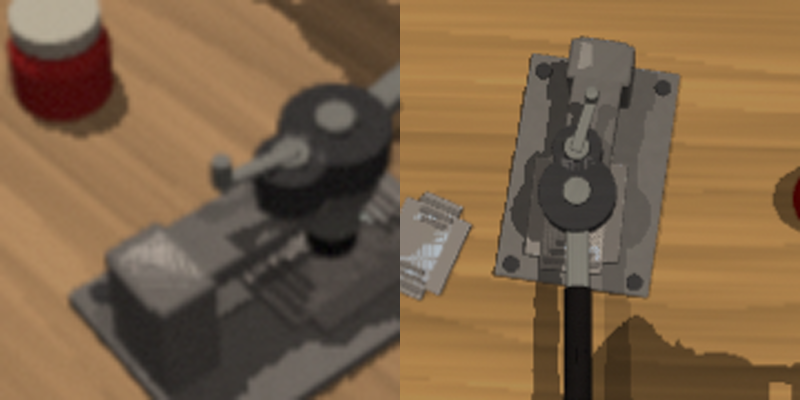

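Everything is clear of the robot and the foot is on the badge. The post now implies a slightly smaller lever angle, so I'll measure the handle direction properly before handing in.

```bash
python3 - <<'E'
from h import *
c=capture("top"); r=c["range_z"]; P=np.array([pix2world(c,(x,v)) for v in range(130,310) for x in range(255,330) if r[v,x]>0])
q=P[(P[:,2]>.110)&(P[:,0]<HUB[0]-.06)&(P[:,0]>.42)&(P[:,2]<.14)]; m=q[:,:2].mean(0); w=np.linalg.svd(q[:,:2]-m,full_matrices=False)[2][0]; w*=np.sign(w[0])
pt=P[(P[:,2]>.144)&(P[:,0]>.64)].mean(0)
f=np.arctan2(w[1],w[0]); d=HUB-m; f2=np.arctan2(d[1],d[0])
for g in (f,f2):
    pv=HUB+.038*np.array([np.cos(g),np.sin(g)]); l=pt[:2]-pv; print("u",g,"lever",g-np.arctan2(l[1],l[0]),"len",np.linalg.norm(l))
print(len(q),m,pt)
for n in ("vase","tub","spare"): print(n,[np.round(pix2world(c,x["xy"]),3) for x in spot_in("top",n)[:1]])
im=c["image"];  print(current_clock())
E
```

```text
u 0.03346080449200659 lever 0.29516254677423165 len 0.04384832545826097
u 0.03164604606444479 lever 0.2918419877710442 len 0.04382837464244359
720 [0.47557764 0.09071949] [0.67533407 0.08442663 0.15126747]
vase [array([0.684, 0.324, 0.092])]
tub []
spare [array([0.558, 0.257, 0.008])]
54.6083
```

The lever is at +0.29. But the handle rests at about -0.20, so it sprang back after release. The pawl therefore has some elastic wind-up, and the real screw travel past touch is nearer 0.19 rad, about 37 N. That agrees with the 10.8 N limit never being reached. It's probably in the band but on the low side, and there is time for one more guarded push.

```bash
python3 - <<'E'
from h import *
move_gripper(.042)
p,q=pose(-.199); move_ptp([p[0],p[1],p[2]+.06],q); print("down",servo_line(p,rate=.15,contact_N=6))
sleep(.05); f0=np.mean([current_force() for _ in range(3)],0); print(current_clock())
out=[]
for th in (.0,.06,.11,.16):
    p,q=pose(th); h=servo_line(p,q,rate=.08,contact_N=11.8 if th==0 else 7); out.append((float(round(theta(),3)),float(round(ftan(f0),1)),h))
    if h: break
print("fwd",out); out=[]
for th in (.08,0.,-.05,-.1,-.14):
    p,q=pose(th); servo_line(p,q,rate=.12); out.append((float(round(theta(),3)),float(round(ftan(f0),1))))
    if out[-1][1]<.8: break
print("back",out,current_clock())
E
```

```text
down False
57.2333
fwd [(-0.002, 5.4, False), (0.055, 6.5, False), (0.104, 6.6, False), (0.153, 7.4, False)]
back [(0.068, 8.0), (-0.006, 5.1), (-0.05, 3.9), (-0.096, 0.6)] 59.4583
```

The forward resistance flattened at 6.5–7.4 N. That is about 3.5 N above free running, or roughly 55 N on the badge, and the handle's rest point moved only slightly forward. I'll let go now and hand in.

```bash
python3 - <<'E'
from h import *
p,q=pose(-.12); servo_line(p,q,rate=.12); move_gripper(.08)
p=np.array(current_position()); print(servo_line([p[0],p[1],p[2]+.12],rate=.2,contact_N=8))
move_ptp([.42,-.2,.28],q); sleep(.2)
c=capture("top"); r=c["range_z"]; P=np.array([pix2world(c,(x,v)) for v in range(130,310) for x in range(255,330) if r[v,x]>0])
m=P[(P[:,2]>.110)&(P[:,0]<HUB[0]-.06)&(P[:,0]>.42)&(P[:,2]<.14)].mean(0)[:2]; pt=P[(P[:,2]>.144)&(P[:,0]>.64)].mean(0)
d=HUB-m; g=np.arctan2(d[1],d[0]); l=pt[:2]-HUB-.038*np.array([np.cos(g),np.sin(g)]); print("theta",YAW-g,"lever",g-np.arctan2(l[1],l[0]),np.round(current_force(),1),current_clock())
close_job()
E
```

```text
False
theta -0.12342810747142116 lever 0.29983948597896065 [-1.1  0.1 -0.2] 62.6833
the job is handed in; nothing more can be done
```

I flipped the lever to the tightening side and wound the foot down onto the badge in a little over three swings. I then let go and handed in at 62.7 s. The badge force is my estimate and was never measured directly.

**Last checks**
- **Lever:** over at about +0.30 rad, measured from the top camera (0.2 needed).
- **Robot:** clear of everything, with force readings about zero.
- **Bystanders:** the vase and spare badge were where they started at the check before my final push. The tub was not found in that check, but it looked in place in the pictures.
- **Badge:** not measured for shift; it looked in place and I never touched it.

**Badge force:** I expect about 40–70 N, but the estimates disagree.
- **Resistance at the grip:** about 3.5 N above free running, which suggests roughly 55 N.
- **Screw travel:** about 45–55 N if I allow for the handle springing back. Counting all the handle travel would give 80–95 N, but the spring-back argues against that.
- **Push limit:** the guard levels of 9.6–11.8 N at the grip never tripped, which also points below the high figure. They are weak evidence, because force readings sagged after each step.

**TCP height:** the fingertips were really about 38 mm above the TCP height the robot reports. My first two pushes at the lever passed over its post without touching it. I found the offset from the depth image and allowed for it afterwards.

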